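# Make up two microscope kits

## Task

Make up the two microscope kits from the stock on the grey mat: in the three-compartment tray, the slide box in the long compartment, the long objective in the middle one and the dropper bottle in the end one; in the two-compartment tray, the specimen pot in the larger compartment and the eyepiece in the smaller. Stand each thing on its compartment's floor, the same way up as it was found, and do not drop it or knock it about. Leave the short objective, the petri dish and the wash bottle where they are.

Things in the scene. Friction and masses are not known exactly. Their poses are not given: they have to be found in the camera images.
- tray_three: Three-compartment tray, 62 mm (x) by 228 mm (y). White, fixed to the bench, floor 4 mm thick, walls 3 mm thick, rims 14 mm above the bench. Origin: centre of the underside; y along the row, z up. Compartments 56 mm wide in x: the long one, 104 mm long, is centred at y = +59 mm; the middle one, 56 mm long, at y = -24 mm; the end one, 56 mm long, at y = -83 mm (all at x = 0).
- tray_two: Two-compartment tray, 70 mm (x) by 137 mm (y). White, fixed to the bench, floor 4 mm thick, walls 3 mm thick, rims 14 mm above the bench. Origin: centre of the underside; y along the row, z up. Compartments 64 mm wide in x: the larger, 74 mm long, is centred at y = +28.5 mm; the smaller, 54 mm long, at y = -38.5 mm (both at x = 0).
- slide_box: White plastic box for microscope slides with a thin black seam round it and a paper patch on top, 80 mm (x) by 32 mm (y) by 34 mm high, 60 to 120 g; grip it across the 32 mm. Loose, on the grey stock mat (fixed, 4 mm thick), at any of its six places in two rows, 80 to 100 mm apart. Origin: centre of the underside; z up.
- long_objective: Long microscope objective standing on its flange: bare steel barrel with a dark ring, diameter 26 mm up to 44 mm, tapering to a 14 mm nose at its full height of 64 mm, about 0.1 kg. Loose, on the grey stock mat (fixed, 4 mm thick), at any of its six places in two rows, 80 to 100 mm apart. Origin: centre of the underside; z up.
- dropper_bottle: Small amber glass dropper bottle: round body of diameter 30 mm, straight up to 40 mm, then a black collar and a slim rubber bulb (14 mm) up to 68 mm, about 50 g. Loose, on the grey stock mat (fixed, 4 mm thick), at any of its six places in two rows, 80 to 100 mm apart. Origin: centre of the underside; z up.
- specimen_pot: Off-white round plastic specimen pot: body of diameter 40 mm up to 38 mm, white screw cap of diameter 44 mm from there up to 50 mm, about 60 g. Loose, on the grey stock mat (fixed, 4 mm thick), at any of its six places in two rows, 80 to 100 mm apart. Origin: centre of the underside; z up.
- eyepiece: Black round microscope eyepiece, diameter 34 mm, 44 mm high, with a thin metal ring and a rubber eyecup with a glass lens on top, about 80 g. Loose, on the grey stock mat (fixed, 4 mm thick), at any of its six places in two rows, 80 to 100 mm apart. Origin: centre of the underside; z up.
- short_objective: Short microscope objective, made like the long one but only 36 mm high (diameter 26 mm); stays in the stock. Loose, on the grey stock mat (fixed, 4 mm thick), at any of its six places in two rows, 80 to 100 mm apart. Origin: centre of the underside; z up.
- petri_dish: Closed petri dish, pale, diameter 90 mm, 14 mm high, on the bench at the far right; not part of the job. Origin: centre of the underside; z up.
- wash_bottle: Off-white wash bottle, diameter 64 mm, 138 mm high with a spout up to about 175 mm, on the bench at the far left; not part of the job. Origin: centre of the underside; z up.

How it is judged:
By the outcome, as a careful person would: the job done as asked, in the order asked, and still so for the second after the job is handed in, with the robot touching nothing.
It also fails if it takes over 133 s, if anything falls off the work surface, if the arm or the gripper's body presses on something with over 40 N, if the wrist force passes 120 N, or if a joint passes its speed limit or range.

## Robot

A 6-joint arm with a two-finger parallel gripper is mounted at the origin on the work surface. World frame = base frame: x ahead of the robot, y to its left, z up, the work surface at z = 0. Lengths are in m, angles in rad, forces in N, time in s.
With the tool pointing down it reaches from about 0.275 to 0.75 m from the base axis. Payload 10.2 kg.
Tool frame: the origin (TCP) lies midway between the tips of the shut fingers; the grasp point (between the pads) lies 19 mm behind it (env.hold_point_z is the distance from the TCP to the grasp point, in m); x points along the fingers, z is the direction in which the jaws open and shut, and the axes are right-handed (so a half turn about x gives the same grasp; the last joint's range is limited). The gripper opens to 85 mm and grips with 20 to 120 N. Pads are 22 mm wide; open, the fingers measure 114 mm over their backs; the gripper's body (76 mm by 85 mm) begins 54 mm behind the grasp point. The pads swing forward as they close: fully open they stand 13 mm farther back than shut.
Start: joints at [-1.374, 0.313, 1.498, -0, 1.331, -0.223], TCP at [0.214, -0.479, 0.231] pointing down, gripper open.
Joint ranges: [-2.94, 2.94], [-0.97, 2.17], [0.19, 2.56], [-1.23, 4.37], [0.02, 3.11], [-2.88, 2.88]. Speed limits (rad/s): [2.39, 2.39, 3.01, 3.14, 3.14, 3.14].

## Interface

Orientations are given as a unit quaternion [x, y, z, w].
In Python, from bench import env, kinematics, monitor, eyes, job gives the robot as it stands. The module is installed in compiled form; this text tells all that it offers. Calls block until the motion is done:
- env.reach(position, orientation): joint-space move of the TCP to a pose.
- env.movel(position, velocity=0.15, frame=None, guard=None): straight line of the TCP; frame=None keeps the orientation; velocity is the mean speed in m/s. With guard (N) it stops when the force on the tool has changed by that much, and returns True; else False.
- env.set_joints(angles): joint-space move.
- env.release() and env.close_gripper(effort=None): open the fingers fully, or close them until they stop; effort is the grip in N (None keeps the last).
- env.hold(seconds).
- kinematics.ik(position, orientation): joint angles nearest the present ones, or None.
- monitor.sense(): the state.
- eyes.grab_frame(name): name is "scene" or "top" or "wrist"; returns a dict with "frame" (420x560x3 uint8, red, green, blue), "mtx" (3x3 intrinsics, pixels), "view" (4x4, takes a point from world to camera coordinates). Camera axes: x right, y down, z forward; pixel columns grow to the right and rows downward; lengths in m; the calibration is good to about 2 mm. A picture is of the moment at which its call begins. There is no depth.
A pose or a line that the arm cannot do raises env.MotionError and nothing moves.
- job.hand_in(): hands the job in, once; it reports no verdict.
The state is a dict: "clock": time; "joints": joint angles; "qvel": joint speeds; "joint_efforts": joint torques, N m; "position": TCP position; "ee_rot": TCP orientation; "contact_force": force on the tool from outside, world axes, zero at the start; "ft_torque": the same for the moment, N m; "finger_gap": opening from 0.0 (shut) to 1.0 (fully open).
Only numpy, scipy, OpenCV 4.12 (cv2) and the standard library are available. Lean on these libraries where they do the work, as an engineer would, in place of code of your own. Each camera call takes 0.05 s, during which the arm holds its last target.

## Working session

There is one attempt and no reset: what is moved stays moved. The work goes in short steps, each a Python script; the robot and the scene stay as the last script left them, time stands still between calls to the robot, and variables do not carry over. Pictures are saved under pics/ and viewed, and the job is handed in when it is done.

```bash
mkdir -p pics
python3 - <<'E'
from bench import env, kinematics, monitor, eyes, job
import cv2
for n in ["scene","top","wrist"]:
    f=eyes.grab_frame(n); cv2.imwrite(f"pics/{n}0.png",f["frame"][:,:,::-1]); print(n,f["mtx"].round(1).tolist(),f["view"].round(4).tolist())
print(monitor.sense(), env.hold_point_z)
E
```

```text
scene [[501.4, 0.0, 280.9], [0.0, 501.4, 209.8], [0.0, 0.0, 1.0]] [[-0.8286, 0.5598, 0.009, 0.4868], [0.3915, 0.5908, -0.7055, -0.1706], [-0.4002, -0.5811, -0.7086, 1.4024], [0.0, 0.0, 0.0, 1.0]]
top [[402.5, 0.0, 278.9], [0.0, 402.5, 203.7], [0.0, 0.0, 1.0]] [[0.028, -0.9996, 0.0042, -0.0395], [-0.995, -0.0283, -0.0959, 0.6056], [0.0959, -0.0015, -0.9954, 0.9806], [0.0, 0.0, 0.0, 1.0]]
wrist [[344.0, 0.0, 279.5], [0.0, 344.0, 211.4], [0.0, 0.0, 1.0]] [[0.4069, -0.9135, -0.0026, -0.5244], [-0.8814, -0.3933, 0.2617, -0.0344], [-0.2401, -0.1042, -0.9651, 0.3776], [0.0, 0.0, 0.0, 1.0]]
{'clock': 0.15, 'joints': array([-1.37440074e+00,  3.13340575e-01,  1.49820494e+00,  2.18126625e-05,
        1.33102731e+00, -2.23388015e-01]), 'qvel': array([-0.00037582, -0.00186835, -0.00280685, -0.00034768,  0.000428  ,
        0.0003594 ]), 'joint_efforts': array([ 8.94743607e-04, -4.12371075e+01, -2.59796047e+01, -1.63710738e-04,
        3.22532098e-03,  1.86191141e-05]), 'position': array([ 0.2139346 , -0.47923923,  0.23087847]), 'ee_rot': array([ 0.38510474,  0.59343905, -0.38459764,  0.59296635]), 'contact_force': array([-0.45982929,  0.46273369,  0.9545432 ]), 'ft_torque': array([-0.03916106, -0.00375643, -0.06745934]), 'finger_gap': 0.9977736755081178} 0.0187
```

View pics/top0.png

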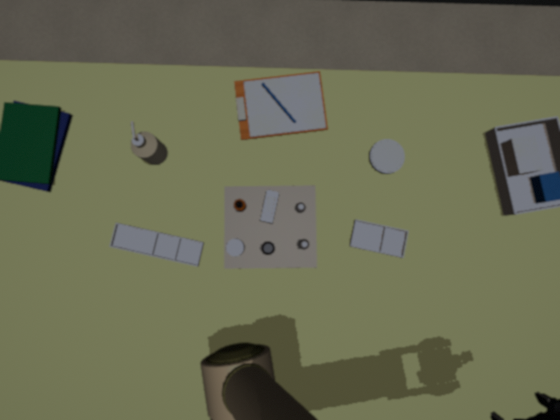

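View pics/scene0.png

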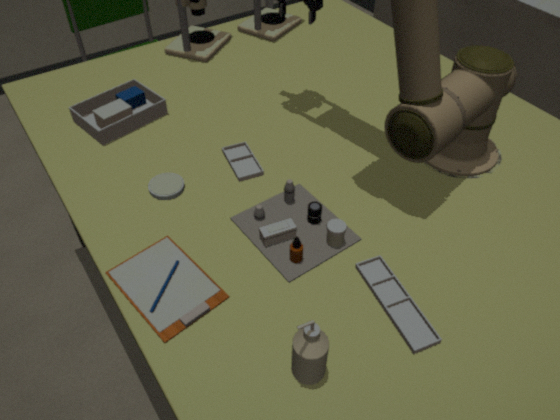

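View pics/wrist0.png

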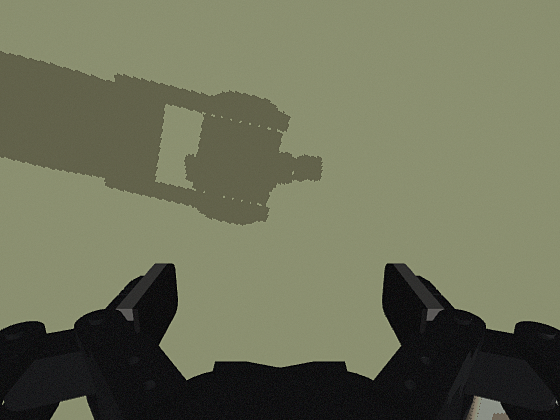

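The top view shows the mat with dropper (240,205), slide box (270,206), short objective (301,208), pot (235,247), eyepiece (268,248) and long objective (304,244). The three-tray runs from (115,237) to (200,253) and the two-tray is near (379,238). The scene view confirms that the tall objective is the near-row one.

```bash
cat > h.py <<'E'
from bench import env, kinematics, monitor, eyes, job
import numpy as np, cv2
from scipy.spatial.transform import Rotation as R
def ray(f,uv,z):
    V=f["view"];Rm=V[:3,:3];c=-Rm.T@V[:3,3]
    d=Rm.T@np.linalg.inv(f["mtx"])@np.array([uv[0],uv[1],1.])
    return c+d*(z-c[2])/d[2]
def proj(f,P):
    P=np.atleast_2d(P);V=f["view"];p=(V[:3,:3]@P.T+V[:3,3:4]);p=f["mtx"]@p
    return (p[:2]/p[2]).T
def down(yaw):
    # tool x down; jaw dir (tool z) at yaw in world xy
    x=np.array([0,0,-1.]);z=np.array([np.cos(yaw),np.sin(yaw),0]);y=np.cross(z,x)
    return R.from_matrix(np.column_stack([x,y,z])).as_quat()
def best(pos,yaw):
    o=[]
    for k in (-1,0,1,2):
        q=kinematics.ik(pos,down(yaw+k*np.pi))
        if q is not None:o.append((abs(q-monitor.sense()["joints"]).max(),k,q))
    o.sort(key=lambda t:t[0]);return o
def save(n,f,s=1):
    cv2.imwrite(f"pics/{n}.png",f["frame"][:,:,::-1])
E
python3 - <<'E'
from h import *
f=eyes.grab_frame("top")
for n,uv,z in [("drop",(240,205),.05),("box",(270,206),.038),("short",(301,208),.04),("pot",(235,247),.054),("eye",(268,248),.048),("long",(304,244),.068),("mat",(270,227),.004),("t3",(158,245),.014),("t2",(379,238),.014),("wash",(146,146),.1),("petri",(387,156),.014)]:
    print(n,ray(f,uv,z).round(3))
s=monitor.sense()
M=R.from_quat(s["ee_rot"]).as_matrix();print(M.round(2))
w=eyes.grab_frame("wrist");V=w["view"]
c=-V[:3,:3].T@V[:3,3];print("cam in tool",(M.T@(c-s["position"])).round(4),(V[:3,:3]@M).round(3))
for p in [(.40,.0,.36),(.40,.28,.30),(.38,-.26,.3)]:
  for y in (0,np.pi/2):
    print(p,y,[(round(a,2),k) for a,k,_ in best(p,y)])
E
```

```text
drop [0.599 0.073 0.05 ]
box [ 0.599 -0.     0.038]
short [ 0.596 -0.077  0.04 ]
pot [0.496 0.081 0.054]
eye [0.496 0.001 0.048]
long [ 0.508 -0.085  0.068]
mat [ 0.548 -0.001  0.004]
t3 [0.495 0.279 0.014]
t2 [ 0.528 -0.278  0.014]
wash [0.728 0.295 0.1  ]
petri [ 0.739 -0.298  0.014]
[[-0.    0.91  0.41]
 [ 0.    0.41 -0.91]
 [-1.    0.   -0.  ]]
cam in tool [-0.1413  0.0653  0.0004] [[ 0.001 -0.001  1.   ]
 [-0.262 -0.965 -0.   ]
 [ 0.965 -0.262 -0.002]]
(0.4, 0.0, 0.36) 0 [(np.float64(1.08), 0), (np.float64(1.08), 2), (np.float64(3.07), -1), (np.float64(3.07), 1)]
(0.4, 0.0, 0.36) 1.5707963267948966 [(np.float64(1.5), -1), (np.float64(1.5), 1), (np.float64(1.64), 2), (np.float64(1.64), 0)]
(0.4, 0.28, 0.3) 0 [(np.float64(1.74), 0), (np.float64(1.74), 2), (np.float64(2.55), -1), (np.float64(2.55), 1)]
(0.4, 0.28, 0.3) 1.5707963267948966 [(np.float64(1.74), 0), (np.float64(1.74), 2), (np.float64(2.16), -1), (np.float64(2.16), 1)]
(0.38, -0.26, 0.3) 0 [(np.float64(0.63), 0), (np.float64(0.63), 2), (np.float64(2.51), -1), (np.float64(2.51), 1)]
(0.38, -0.26, 0.3) 1.5707963267948966 [(np.float64(0.94), -1), (np.float64(0.94), 1), (np.float64(2.2), 0), (np.float64(2.2), 2)]
```

Run:
```python
from h import *
def shot(n,p,yaw):
    env.reach(p,down(yaw)); f=eyes.grab_frame("wrist"); save(n,f); np.savez(f"pics/{n}.npz",**f)
    print(n,monitor.sense()["clock"],monitor.sense()["joints"].round(2))
shot("w2",(.44,-.26,.27),-np.pi/2)
shot("wm",(.44,0,.29),-np.pi/2)
shot("w3",(.41,.27,.27),-np.pi/2)
```

```text
w2 1.5083 [-0.77  0.26  1.47 -0.    1.41  0.81]
wm 2.575 [-0.27  0.08  1.63 -0.    1.43  1.3 ]
w3 3.6833 [ 0.34  0.21  1.53 -0.    1.4   1.91]
```

View pics/w2.png

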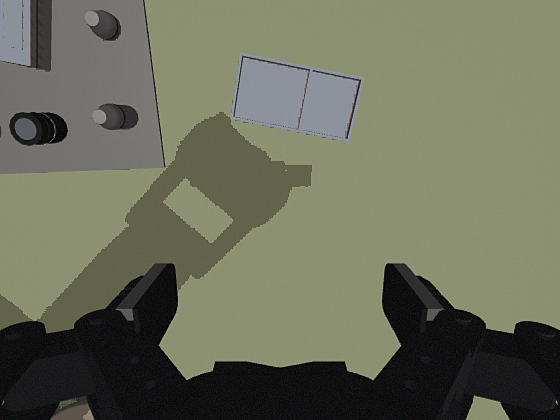

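View pics/wm.png

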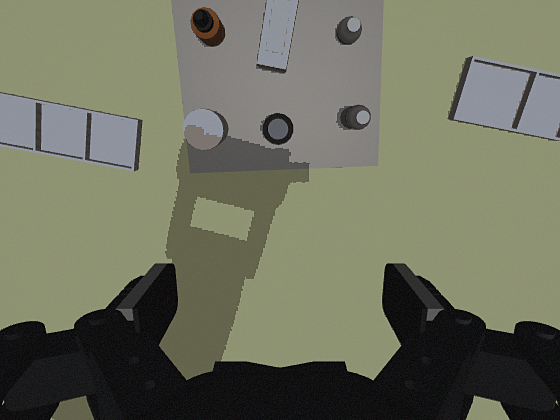

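View pics/w3.png

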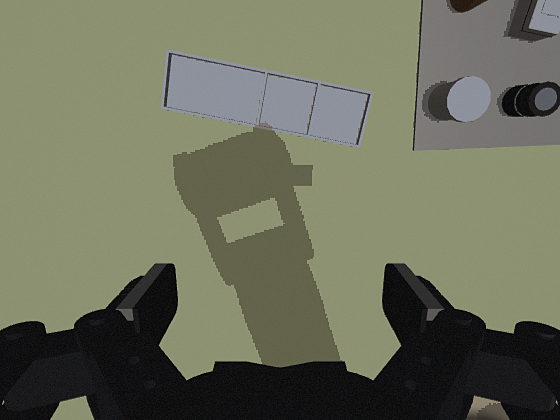

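The pictures show both trays whole: the two-tray is at (240-360, 55-140) in w2 and the three-tray at (165-370, 52-147) in w3. In wm the slide box is cut off by the top edge, so I'll take another mat picture further out and fit the tray outlines now.

Run:
```python
from h import *
env.reach((.52,0,.30),down(-np.pi/2)); f=eyes.grab_frame("wrist"); save("wm2",f); np.savez("pics/wm2.npz",**f)
cv2.imwrite("pics/wm2z.png",cv2.resize(f["frame"][20:270,130:430,::-1],None,fx=2.4,fy=2.4,interpolation=cv2.INTER_CUBIC))
for n,box,dim in [("w2",(225,45,370,150),(.070,.137)),("w3",(155,45,378,152),(.062,.228))]:
    g=dict(np.load(f"pics/{n}.npz"));im=g["frame"].astype(int)
    m=((im[:,:,2]-im[:,:,1])>-3).astype(np.uint8)
    k=np.zeros_like(m);x0,y0,x1,y1=box;k[y0:y1,x0:x1]=1;m&=k
    m=cv2.morphologyEx(m,cv2.MORPH_CLOSE,np.ones((5,5)))
    cs,_=cv2.findContours(m,cv2.RETR_EXTERNAL,cv2.CHAIN_APPROX_NONE);c=max(cs,key=cv2.contourArea)
    h=cv2.convexHull(c)[:,0].astype(float)
    P=np.array([ray(g,p,.014)[:2] for p in h])
    r=cv2.minAreaRect((P*1000).astype(np.float32));print(n,r)
    o=g["frame"].copy();cv2.drawContours(o,[c],-1,(255,0,0),1)
    cv2.imwrite(f"pics/{n}seg.png",cv2.resize(o[y0-15:y1+15,x0-15:x1+15,::-1],None,fx=3,fy=3,interpolation=cv2.INTER_NEAREST))
```

```text
w2 ((525.8504028320312, -279.0274658203125), (136.4075469970703, 69.63630676269531), 79.25547790527344)
w3 ((495.17828369140625, 283.23553466796875), (227.0929412841797, 61.68812942504883), 78.98291015625)
```

View pics/wm2z.png

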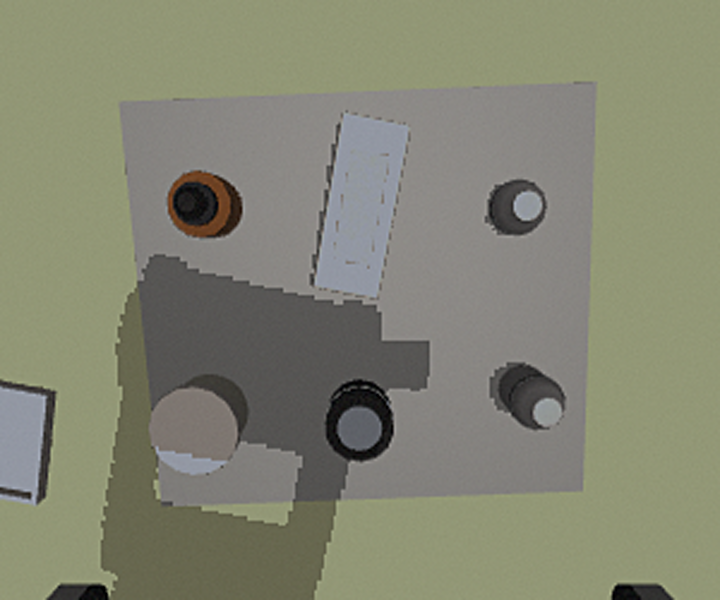

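View pics/w2seg.png

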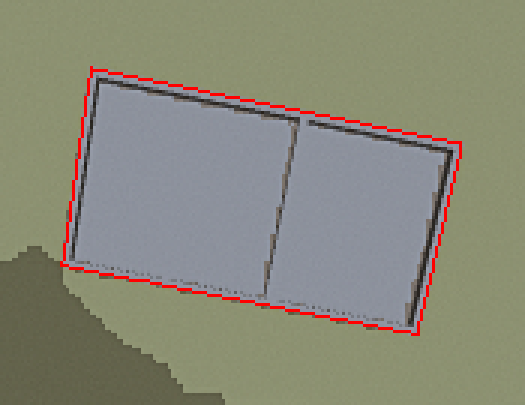

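View pics/w3seg.png

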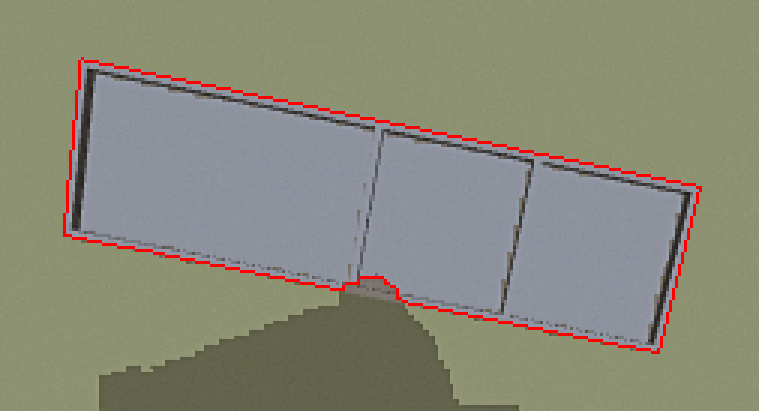

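Both tray outlines come out at the right size (136x70 and 227x62 mm). In wm2 (2.4x zoom) I can read these:
- box top corners (345,113), (410,125), (378,298), (312,285)
- dropper bulb (194,202)
- short nose (529,206)
- long nose (547,411)
- eyepiece lens (359,429)
- pot cap (194,431)

Next I'll check them with base circles and reprojection.

Run:
```python
from h import *
f=dict(np.load("pics/wm2.npz"))
u=lambda p:(p[0]/2.4+130,p[1]/2.4+20)
b=[ray(f,u(p),.038)[:2] for p in [(343,111),(411,124),(379,299),(312,286)]]
print("edges",[round(np.linalg.norm(b[i]-b[(i+1)%4])*1000,1) for i in range(4)],"c",np.mean(b,0).round(4))
ax=(b[0]+b[1]-b[2]-b[3]);ang=np.arctan2(ax[1],ax[0]);print("long axis deg",np.degrees(ang))
O=dict(drop=((194,202),.072),short=((529,206),.040),long=((547,411),.068),eye=((359,429),.048),pot=((194,431),.054))
pos={k:ray(f,u(p),z) for k,(p,z) in O.items()}
pos["box"]=np.r_[np.mean(b,0),.038]
for k,v in pos.items():print(k,v.round(4), "rel box",(v-pos["box"])[:2].round(3))
prof=dict(drop=[(.004,15),(.044,15),(.072,7)],short=[(.004,13),(.04,7)],long=[(.004,13),(.048,13),(.068,7)],eye=[(.004,17),(.048,17)],pot=[(.004,20),(.042,20),(.054,22)])
t=np.linspace(0,2*np.pi,40)
for n in ("wm2","wm"):
    g=dict(np.load(f"pics/{n}.npz"));s=3
    o=cv2.resize(g["frame"][:,:,::-1],None,fx=s,fy=s,interpolation=cv2.INTER_CUBIC)
    for k,pr in prof.items():
        for z,r in pr:
            P=np.c_[pos[k][0]+r/1e3*np.cos(t),pos[k][1]+r/1e3*np.sin(t),0*t+z]
            cv2.polylines(o,[((proj(g,P)+.5)*s).astype(int)],True,(0,255,0),1)
    c,sn=np.cos(ang),np.sin(ang)
    for z in (.004,.038):
        P=np.array([[pos["box"][0]+a*c-d*sn,pos["box"][1]+a*sn+d*c,z] for a,d in [(.04,.016),(.04,-.016),(-.04,-.016),(-.04,.016)]])
        cv2.polylines(o,[((proj(g,P)+.5)*s).astype(int)],True,(0,255,0),1)
    o=o[60:720,480:1200] if n=="wm2" else o[0:480,480:1200]
    cv2.imwrite(f"pics/{n}ov.png",cv2.resize(o,None,fx=.9,fy=.9,interpolation=cv2.INTER_AREA))
np.savez("pos.npz",ang=ang,**pos)
```

```text
edges [np.float64(31.5), np.float64(79.8), np.float64(32.7), np.float64(79.4)] c [ 5.977e-01 -4.000e-04]
long axis deg -10.625053893546617
drop [0.5988 0.071  0.072 ] rel box [0.001 0.071]
short [ 0.5982 -0.0785  0.04  ] rel box [ 0.001 -0.078]
long [ 0.5069 -0.0862  0.068 ] rel box [-0.091 -0.086]
eye [0.4937 0.0005 0.048 ] rel box [-0.104  0.001]
pot [0.4941 0.08   0.054 ] rel box [-0.104  0.08 ]
box [ 5.977e-01 -4.000e-04  3.800e-02] rel box [0. 0.]
```

View pics/wm2ov.png

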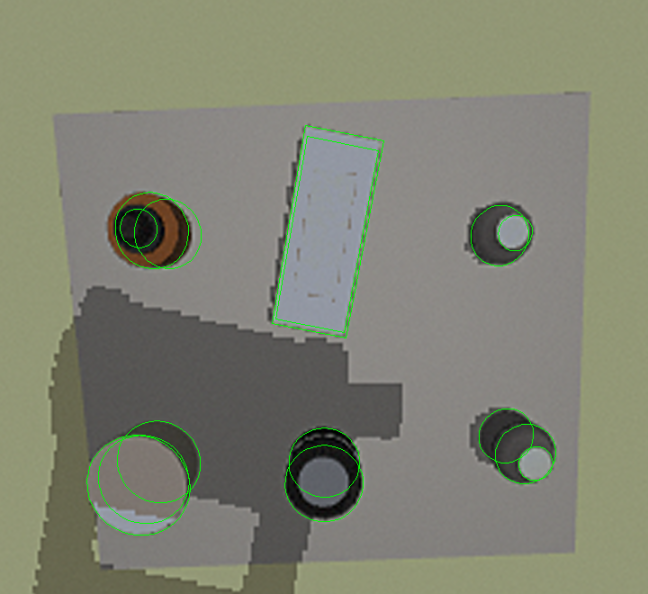

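View pics/wmov.png

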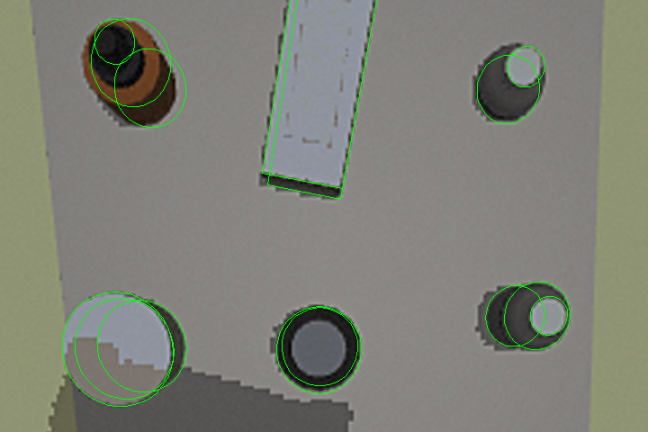

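All six fit to within 1 px except the dropper, whose body sits about 3-4 mm further left (+y) than the bulb reading gave. I'll correct it to y≈0.0745. First I'll pick and place the slide box, gripped 13 mm toward its far end so the open finger clears the dropper.

```bash
cat >> h.py <<'E'
A3=np.radians(79.0);C3=np.array([.4952,.2832]);A2=np.radians(79.2);C2=np.array([.5259,-.2790])
comp={"long":C3+.059*np.array([np.cos(A3),np.sin(A3)]),"mid":C3-.024*np.array([np.cos(A3),np.sin(A3)]),"end":C3-.083*np.array([np.cos(A3),np.sin(A3)]),
"larger":C2+.0285*np.array([np.cos(A2),np.sin(A2)]),"smaller":C2-.0385*np.array([np.cos(A2),np.sin(A2)])}
def go(xy,z,yaw,k=None):
    o=best((xy[0],xy[1],z),yaw)
    if k is not None:o=[t for t in o if t[1]==k]
    print("go",np.round(xy,4),z,"k",o[0][1],"dq",round(o[0][0],2));env.set_joints(o[0][2]);return yaw+o[0][1]*np.pi
def st(m):
    s=monitor.sense();print(m,"t",round(s["clock"],2),"pos",s["position"].round(4),"F",s["contact_force"].round(1),"gap",round(s["finger_gap"],3))
def pick(xy,z,yaw,zc=.13,effort=30):
    y=go(xy,zc,yaw);p=[xy[0],xy[1]]
    env.movel(p+[z+.02],velocity=.15); g=env.movel(p+[z],velocity=.06,guard=15); st(f"down guard={g}")
    if g: return None
    env.close_gripper(effort); env.hold(.2); st("closed")
    env.movel(p+[z+.01],velocity=.05); env.movel(p+[zc],velocity=.15); st("lifted"); return y
def place(xy,z,zc=.13):
    p=[xy[0],xy[1]]
    env.movel(p+[z+.015],velocity=.12); env.hold(.2); g=env.movel(p+[z-.002],velocity=.015,guard=2.5); st(f"set guard={g}")
    env.hold(.2)
def let_go(xy,zc=.15):
    env.release(); env.hold(.4); st("open"); z=monitor.sense()["position"][2]
    env.movel([xy[0],xy[1],z+.03],velocity=.06); env.movel([xy[0],xy[1],zc],velocity=.2)
def look(n):
    for c in ("wrist","scene"):
        f=eyes.grab_frame(c);save(f"{n}_{c}",f)
E
python3 - <<'E'
from h import *
d=np.load("pos.npz");a=float(d["ang"])
xy=d["box"][:2]+.013*np.array([np.cos(a),np.sin(a)])-.001*np.array([-np.sin(a),np.cos(a)])
y=pick(xy,.016,a+np.pi/2)
print(np.degrees(y)); look("box1")
E
```

```text
go [ 0.6102 -0.0038] 0.13 k -1 dq 0.33
down guard=False t 6.91 pos [ 0.6101 -0.0037  0.0157] F [ 0.2 -0.   0.4] gap 0.998
closed t 7.65 pos [ 0.6105 -0.0038  0.0163] F [0.3 0.5 4. ] gap 0.367
lifted t 8.84 pos [ 0.6097 -0.0037  0.1289] F [-0.7  0.2 -0.7] gap 0.368
-100.62505389354662
```

```bash
python3 -c "
import cv2,numpy as np
cv2.imwrite('pics/box1.png',np.hstack([cv2.imread('pics/box1_wrist.png')[:, :],cv2.resize(cv2.imread('pics/box1_scene.png')[120:330,180:460],None,fx=2,fy=2)])[:, :][::1,::1])
i=cv2.imread('pics/box1.png');cv2.imwrite('pics/box1.png',cv2.resize(i,None,fx=.7,fy=.7))"
```

```text
(no output)
```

View pics/box1.png

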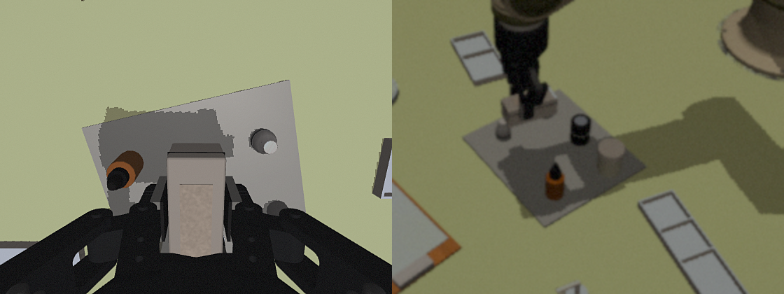

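The box is held level between the pads, and the neighbours are standing untouched. Placing it next.

Run:
```python
from h import *
o=[]
for Y in (np.degrees(A3)-90,np.degrees(A3)+90):
    Yr=np.radians(Y);dd=np.array([np.cos(Yr+np.pi/2),np.sin(Yr+np.pi/2)])
    xy=comp["long"]+.013*dd
    q=kinematics.ik((xy[0],xy[1],.13),down(Yr))
    if q is not None:o.append((abs(q-monitor.sense()["joints"]).max(),Y,q,xy))
o.sort(key=lambda t:t[0]);_,Y,q,xy=o[0];print([(x[0],x[1]) for x in o],q.round(2))
env.set_joints(q);st("over")
place(xy,.0163);look("box2")
```

```text
[(np.float64(0.9475145684517341), np.float64(-11.0)), (np.float64(4.125077052723606), np.float64(169.0))] [ 0.42  0.61  1.32 -0.    1.21  0.61]
over t 10.33 pos [0.5095 0.353  0.1299] F [ 0.7 -1.  -0.8] gap 0.367
set guard=True t 12.43 pos [0.5089 0.3538 0.0163] F [-1.  -0.7  5.2] gap 0.372
```

View pics/box2_wrist.png

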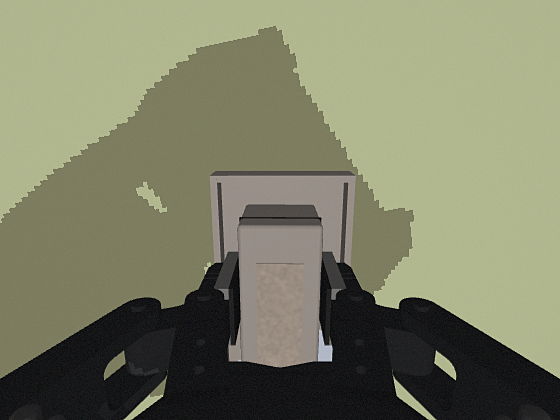

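The box is centred across the compartment and clear of the end wall at (280,175). It touched down at the pick height, so I'll release it and go for the long objective.

```bash
python3 - <<'E'
from h import *
s=monitor.sense()["position"]
let_go(s[:2]);look("box3")
d=np.load("pos.npz")
y=pick(d["long"][:2],.018,np.radians(-45));print(y);look("long1")
E
python3 -c "
import cv2,numpy as np
a=[cv2.resize(cv2.imread('pics/%s.png'%n),None,fx=.7,fy=.7) for n in ('box3_wrist','box3_scene','long1_wrist','long1_scene')]
cv2.imwrite('pics/m1.png',np.vstack([np.hstack(a[:2]),np.hstack(a[2:])]))"
```

```text
open t 13.7 pos [0.5084 0.3536 0.0156] F [-0.4  0.1  0.5] gap 1.0
go [ 0.5069 -0.0862] 0.13 k 0 dq 0.82
down guard=False t 17.99 pos [ 0.5068 -0.0862  0.0178] F [ 0.3  0.5 -0.2] gap 1.002
closed t 18.77 pos [ 0.507  -0.0862  0.0182] F [-1.7  0.4  5.5] gap 0.294
lifted t 19.95 pos [ 0.5064 -0.086   0.1291] F [ 0.2  0.6 -1.6] gap 0.296
-0.7853981633974483
```

View pics/m1.png

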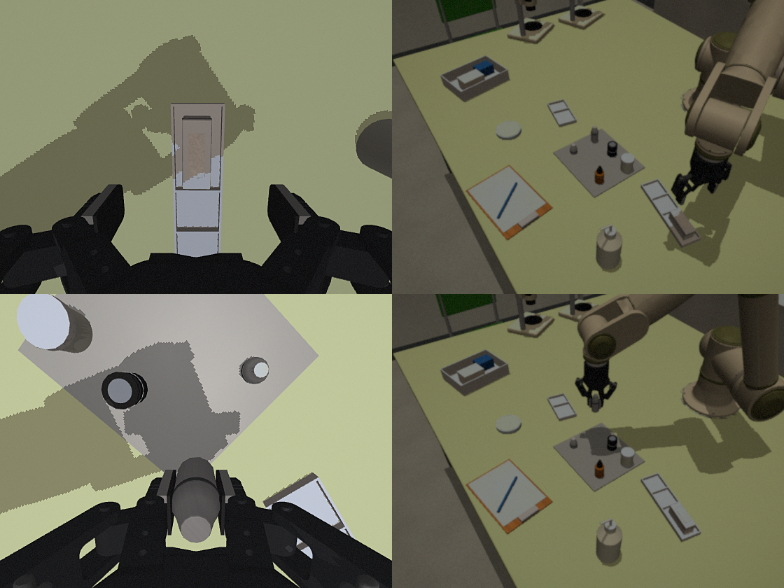

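The box stands in the long compartment. The long objective is held upright with a gap of about 25 mm, and the short one is still on the mat at (255,370).

```bash
cat >> h.py <<'E'
def over_place(c,z,yaw,n):
    go(comp[c],.13,yaw);place(comp[c],z);f=eyes.grab_frame("wrist");save(n+"_set",f)
    let_go(monitor.sense()["position"][:2]);look(n)
E
python3 - <<'E'
from h import *
over_place("mid",.018,A3-np.pi/2,"long2")
y=pick((.598,.0745),.018,np.radians(-90));print(y);look("drop1")
E
python3 -c "
import cv2,numpy as np
a=[cv2.resize(cv2.imread('pics/%s.png'%n),None,fx=.7,fy=.7) for n in ('long2_set','long2_wrist','drop1_wrist','drop1_scene')]
cv2.imwrite('pics/m2.png',np.vstack([np.hstack(a[:2]),np.hstack(a[2:])]))"
```

```text
go [0.4906 0.2596] 0.13 k 0 dq 0.67
set guard=True t 23.42 pos [0.4905 0.2596 0.0182] F [-1.2 -0.4  4.9] gap 0.294
open t 24.68 pos [0.49   0.2595 0.0176] F [ 0.2 -0.6 -0.2] gap 1.001
go [0.598  0.0745] 0.13 k 0 dq 1.03
down guard=False t 28.32 pos [0.5979 0.0745 0.0177] F [-0.   0.7 -0.2] gap 1.001
closed t 29.07 pos [0.5982 0.0745 0.0183] F [-0.6 -0.4  4.3] gap 0.342
lifted t 30.26 pos [0.5975 0.0745 0.1289] F [ 0.1  0.1 -1.8] gap 0.342
-1.5707963267948966
```

View pics/m2.png

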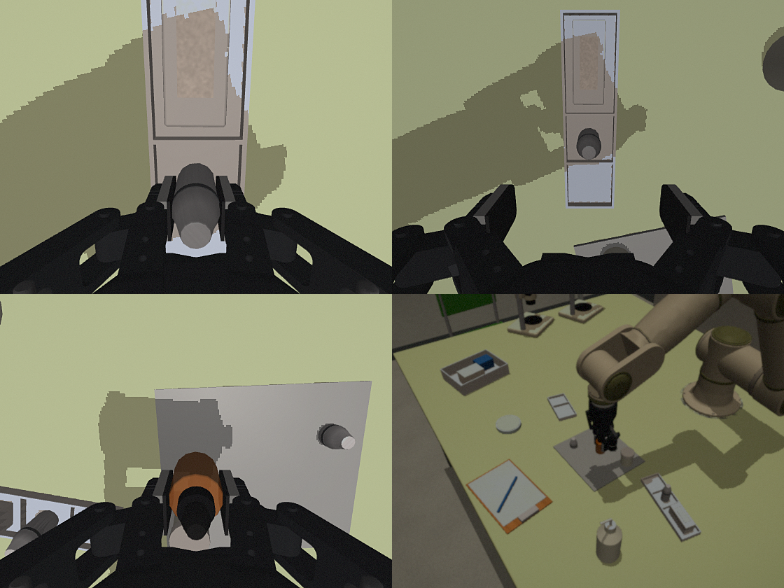

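The box and the long objective are upright in their compartments, and the dropper is held upright. Next I'll place the dropper and pick the pot by its cap.

```bash
python3 - <<'E'
from h import *
over_place("end",.018,A3-np.pi/2,"drop2")
d=np.load("pos.npz")
y=pick(d["pot"][:2],.027,np.radians(-45));print(y);look("pot1")
E
python3 -c "
import cv2,numpy as np
a=[cv2.resize(cv2.imread('pics/%s.png'%n),None,fx=.7,fy=.7) for n in ('drop2_set','drop2_wrist','pot1_wrist','pot1_scene')]
cv2.imwrite('pics/m3.png',np.vstack([np.hstack(a[:2]),np.hstack(a[2:])]))"
```

```text
go [0.4794 0.2017] 0.13 k 2 dq 1.14
set guard=True t 33.48 pos [0.4793 0.2017 0.0183] F [-0.7 -0.1  4.6] gap 0.339
open t 34.72 pos [0.4789 0.2016 0.0178] F [-0.4 -0.3 -0.3] gap 1.001
go [0.4941 0.08  ] 0.13 k 0 dq 0.35
down guard=False t 37.88 pos [0.494  0.08   0.0268] F [ 0.5 -0.3  0.9] gap 0.999
closed t 38.54 pos [0.4943 0.08   0.0273] F [-0.5  0.2  6.1] gap 0.503
lifted t 39.66 pos [0.4935 0.08   0.1291] F [ 0.8 -0.2 -0.2] gap 0.504
-0.7853981633974483
```

View pics/m3.png

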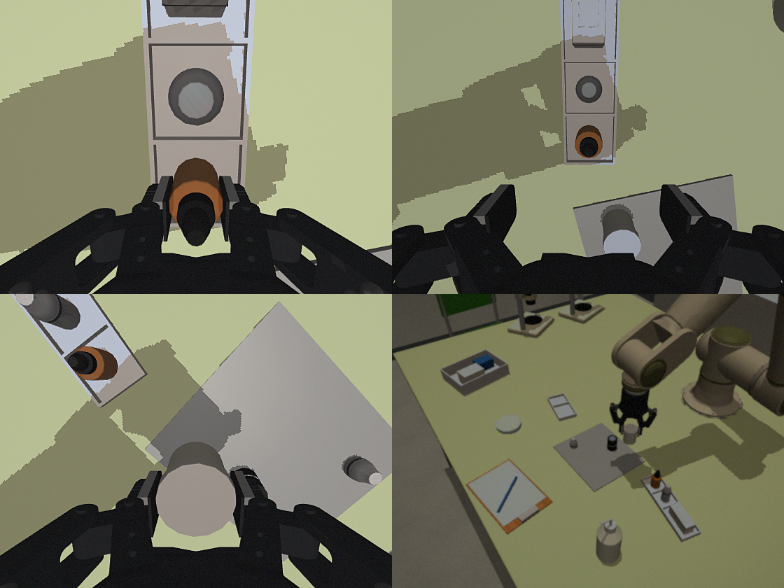

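The dropper is upright in the end compartment, and the pot is gripped by its cap (about 43 mm). Next I'll place the pot and pick the eyepiece.

```bash
python3 - <<'E'
from h import *
over_place("larger",.027,A2-np.pi/2,"pot2")
d=np.load("pos.npz")
y=pick(d["eye"][:2],.018,np.radians(-45));print(y);look("eye1")
E
python3 -c "
import cv2,numpy as np
a=[cv2.resize(cv2.imread('pics/%s.png'%n),None,fx=.7,fy=.7) for n in ('pot2_set','pot2_wrist','eye1_wrist','eye1_scene')]
cv2.imwrite('pics/m4.png',np.vstack([np.hstack(a[:2]),np.hstack(a[2:])]))"
```

```text
go [ 0.5312 -0.251 ] 0.13 k 0 dq 1.16
set guard=True t 43.0 pos [ 0.5312 -0.251   0.0274] F [-0.6  0.4  4.9] gap 0.499
open t 44.15 pos [ 0.5308 -0.2507  0.0267] F [ 0.3  0.3 -0.2] gap 1.0
go [0.4937 0.0005] 0.13 k 0 dq 1.0
down guard=False t 47.77 pos [0.4936 0.0005 0.0178] F [-1.1 -0.2  0.6] gap 1.0
closed t 48.5 pos [0.4938 0.0005 0.0182] F [-1.  -0.5  5.5] gap 0.377
lifted t 49.68 pos [0.4932 0.0006 0.1291] F [-0.   0.3 -0.3] gap 0.377
-0.7853981633974483
```

View pics/m4.png

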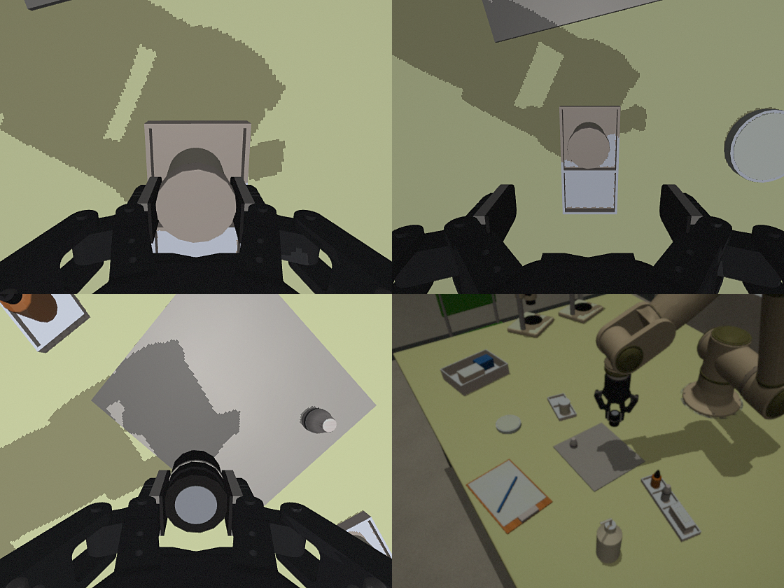

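The pot is upright in the larger compartment and the eyepiece is held level. Now for the last placing and a final look.

```bash
python3 - <<'E'
from h import *
over_place("smaller",.018,A2-np.pi/2,"eye2")
env.reach((.42,-.30,.30),down(-np.pi/2));f=eyes.grab_frame("wrist");save("fin2",f)
env.reach((.41,.25,.30),down(-np.pi/2));f=eyes.grab_frame("wrist");save("fin3",f)
env.reach((.25,-.2,.3),down(-np.pi/2));save("fintop",eyes.grab_frame("top"));save("finscene",eyes.grab_frame("scene"));st("end")
E
python3 -c "
import cv2,numpy as np
a=[cv2.imread('pics/%s.png'%n) for n in ('fin2','fin3','fintop','finscene')]
a=[cv2.resize(a[0],None,fx=.7,fy=.7),cv2.resize(a[1],None,fx=.7,fy=.7),cv2.resize(a[2][80:300,100:393],(392,294)),cv2.resize(a[3][120:360,140:460],(392,294))]
cv2.imwrite('pics/m5.png',np.vstack([np.hstack(a[:2]),np.hstack(a[2:])]))"
```

```text
go [ 0.5187 -0.3168] 0.13 k 0 dq 1.1
set guard=True t 53.06 pos [ 0.5187 -0.3168  0.0183] F [-1.6  0.7  4.3] gap 0.379
open t 54.27 pos [ 0.5183 -0.3164  0.0176] F [ 0.3  0.1 -1.2] gap 1.003
end t 60.77 pos [ 0.2504 -0.1997  0.3   ] F [-0.2  0.1  0.7] gap 1.001
```

View pics/m5.png

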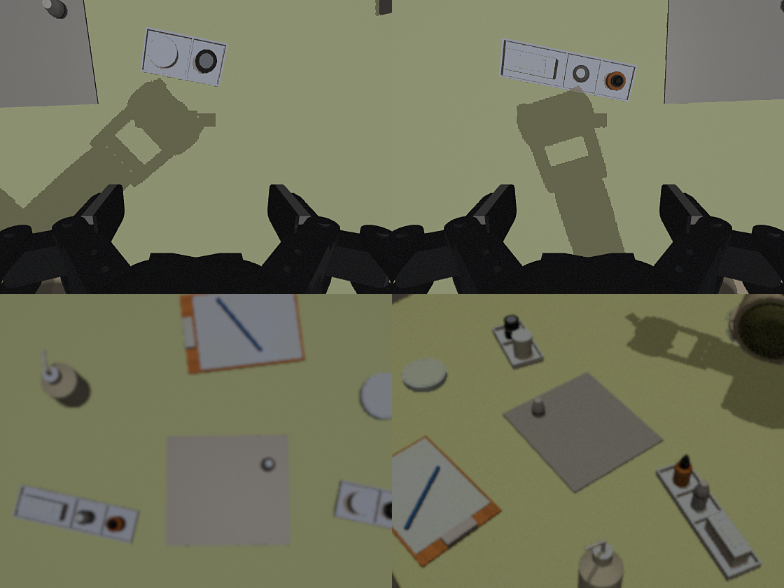

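All five things are upright in their compartments. The short objective, petri dish and wash bottle are where they were, and the arm is clear, so I'll hand it in.

Run:
```python
from h import *
job.hand_in();st("done")
```

```text
the job is handed in; nothing more can be done
the job is handed in; nothing more can be done
```

Both kits are made up and the job is handed in, at about 61 s on the robot's clock. I placed them in the order you listed:
- **Three-compartment tray:** slide box in the long compartment, long objective in the middle one and dropper bottle in the end one.
- **Two-compartment tray:** specimen pot in the larger compartment and eyepiece in the smaller.

Each thing was lowered until it touched the floor, always within 0.5 mm of the height it was picked at. The contact forces I read at each step stayed under about 7 N.

The last pictures show all five upright inside their compartments. The short objective, petri dish and wash bottle look unmoved, and the gripper is open and clear of everything.

No check failed. One disagreed: my first reading of the dropper bottle was 3 to 4 mm off when checked against the picture, so I corrected it before gripping. The final check was by eye; I did not measure the placed positions again. The hand-in gives no verdict.

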